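# Sockets back on the rail in order of size

### The job

Put the four chrome sockets back on the black socket rail in order of size, standing upright, one centred on each ring mark, with the smallest next to the upright metal end stop and the largest at the other end. Do not knock any socket over, and leave the orange bike light where it lies.

Things in the scene. Friction and masses are not known exactly. Their poses are not given: they have to be found in the camera images.
- socket_24_center (a point): Chrome socket standing upright with its open mouth up, 24 mm across over its upper half (a seventh slimmer below), 32 mm tall, 50 g or up to a third more or less; smallest of the four. The point is its centre, half-way up (16 mm above its foot); z is its upright axis. It can be taken across its width from any side.
- socket_30_center (a point): Chrome socket standing upright with its open mouth up, 30 mm across over its upper half (a seventh slimmer below), 42 mm tall, 100 g or up to a third more or less; second smallest of the four. The point is its centre, half-way up (21 mm above its foot); z is its upright axis. It can be taken across its width from any side.
- socket_37_center (a point): Chrome socket standing upright with its open mouth up, 37 mm across over its upper half (a seventh slimmer below), 52 mm tall, 190 g or up to a third more or less; second largest of the four. The point is its centre, half-way up (26 mm above its foot); z is its upright axis. It can be taken across its width from any side.
- socket_45_center (a point): Chrome socket standing upright with its open mouth up, 45 mm across over its upper half (a seventh slimmer below), 62 mm tall, 340 g or up to a third more or less; largest of the four. The point is its centre, half-way up (31 mm above its foot); z is its upright axis. It can be taken across its width from any side.
- mark_a: One of four alike white ring marks, 52 mm across with a dot in the middle, flat on the socket rail: a black plastic strip 330 mm long, 56 mm wide, 10 mm thick, fixed to the bench. Marks a, b, c, d follow one another in that order along the rail, 68 mm apart. Origin at the ring's centre on the rail's top face, 10 mm above the bench; y runs along the rail from a towards d, x across it.
- mark_b: One of four alike white ring marks, 52 mm across with a dot in the middle, flat on the socket rail: a black plastic strip 330 mm long, 56 mm wide, 10 mm thick, fixed to the bench. Marks a, b, c, d follow one another in that order along the rail, 68 mm apart. Origin at the ring's centre on the rail's top face, 10 mm above the bench; y runs along the rail from a towards d, x across it.
- mark_c: One of four alike white ring marks, 52 mm across with a dot in the middle, flat on the socket rail: a black plastic strip 330 mm long, 56 mm wide, 10 mm thick, fixed to the bench. Marks a, b, c, d follow one another in that order along the rail, 68 mm apart. Origin at the ring's centre on the rail's top face, 10 mm above the bench; y runs along the rail from a towards d, x across it.
- mark_d: One of four alike white ring marks, 52 mm across with a dot in the middle, flat on the socket rail: a black plastic strip 330 mm long, 56 mm wide, 10 mm thick, fixed to the bench. Marks a, b, c, d follow one another in that order along the rail, 68 mm apart. Origin at the ring's centre on the rail's top face, 10 mm above the bench; y runs along the rail from a towards d, x across it.
- stop: End stop: an upright bare-metal tab 50 mm wide across the rail, 10 mm thick, standing 35 mm above the rail's top, at one end of the rail (either end, it varies), 55 mm beyond the centre of the nearest mark. Origin at the middle of its foot on the rail's top. The other end has only a flat black cap 3 mm high.
- light_center (a point): Orange silicone bike light lying loose on the bench among the sockets, 50 x 34 x 22 mm (long side along its x), 45 g; point at its centre, 11 mm up. It is to be left where it is.
Not all that is in view belongs to the job. What is shaped like the part that bears socket_45_center but purple is not meant.

How it is judged:
By the outcome, as a careful person would: the job done as asked, in the order asked, and still so for the second after the job is handed in, with the robot touching nothing.
It also fails if it takes over 109 s, if anything falls off the work surface, if the arm or the gripper's body presses on something with over 40 N, if the wrist force passes 120 N, or if a joint passes its speed limit or range.

### The arm

A 7-joint arm with a two-finger parallel gripper is mounted at the origin on the work surface. World frame = base frame: x ahead of the robot, y to its left, z up, the work surface at z = 0. Lengths are in m, angles in rad, forces in N, time in s.
With the tool pointing down it reaches from about 0.4 to 0.875 m from the base axis. Payload 19.3 kg.
Tool frame: the origin (TCP) lies on the mounting face of the last link; the fingertips stand 173 mm ahead of it and the grasp point (between the pads) lies 155 mm ahead of it (bot.grip_point_offset is the distance from the TCP to the grasp point, in m); z points along the fingers, y is the line along which they close (so a half turn about z gives the same grasp; the last joint's range is limited). The gripper opens to 85 mm and grips with 20 to 120 N. Pads are 22 mm wide; open, the fingers measure 114 mm over their backs; the gripper's body (76 mm by 85 mm) begins 54 mm behind the grasp point. The pads swing forward as they close: fully open they stand 13 mm farther back than shut.
Start: joints at [-1.263, 0.521, -0.036, 1.599, 0.021, 1.021, -0.113], TCP at [0.231, 0.581, 0.405] pointing down, gripper open.
Joint ranges: [-2.91, 2.91], [-0.3, 2.13], [-1.5, 1.42], [0.17, 2.43], [-1.26, 4.41], [0.16, 1.93], [-2.52, 2.52]. Speed limits (rad/s): [1.89, 1.89, 2.39, 2.39, 3.01, 3.01, 3.01].

### API

Orientations are given as [roll, pitch, yaw] about the fixed x, y, z axes, in that order (R = Rz(yaw) Ry(pitch) Rx(roll)).
In Python, from workcell import bot gives the robot as it stands.
- The arm moves only by the tool arm_command, never from a script. Its argument "deltas" is a list of rows, each a list of 3 entries, a list of its own where there are three numbers: the shift along the tool's x, y, z in cm, then the turn, a rotation vector about the tool's x, y, z in rad, then the finger opening in cm, from 0 to 8.54. In form: [[[tx, ty, tz], [rx, ry, rz], claw], ...]. A call has 1 to 20 rows; each row shifts and turns the commanded pose from where the row before left it, along the tool's axes as they then stand; what a row does not reach is not made up. A row lasts 1/10 s, in which the tool goes at most 50 mm and 8.59 degrees, less where a joint would pass 70% of its speed; a pose out of reach is approached as far as the arm can. A call with a gripper value outside its range is refused whole. The fingers move at their own pace and stop on an object; "newtons" is the grip in N (left out, the last holds). Time passes only in rows, so rows that do not move let the fingers close. It gives the time, the measured TCP pose, the force, the opening and the grip force at its end, in the units of the state.
- bot.observe(): the state, without advancing time (a new reading comes with each control period).
- bot.grab_frame(name): name is "scene" or "side" or "wrist"; returns a dict with "frame" (420x560x3 uint8, red, green, blue), "K" (3x3 intrinsics, pixels), "k1" (the pictures are not rectified: a ray, as slopes to the right and down, at radius r is drawn at 1 + k1 r^2 times it, then the intrinsics apply), "rvec" (rotation vector, rad) and "tvec" (3), from world to camera coordinates, as OpenCV has them; the wrist camera has in their place "T_tool_cam" (4x4, takes a point from camera to tool coordinates, whose origin is the TCP and whose axes are the flange's). Camera axes: x right, y down, z forward; pixel columns grow to the right and rows downward; lengths in m; the calibration is good to about 2 mm. A picture is of the moment at which its call begins: read the wrist's pose just before it. There is no depth.
- bot.job_done(): hands the job in; it is judged then, once.
Trained networks look in a picture, given as the dict that the camera call returned (one of the last four; its "shot" number tells which), for a name from the list of things; names that differ only in an ending like _2 or _b are one class to them, and where a whole thing is asked for, a point or a joint stands for the part that bears it (a point fixed in the world has none). Each returns a list of dicts, best first, with "p" (0 to 1); they miss things now and then, are a little off and sometimes report something else, mostly with a low value. They report only what shows in the picture. A call takes as long as a camera call. They do not tell look-alikes from the thing itself.
- bot.find_in(name, picture): "rect" ([left, top, width, height] in pixels, round what is visible of it).
- bot.mark_of(name, picture): "at" ([column, row] in pixels: a listed point, or the origin of a listed thing).
The state is a dict: "clock": time; "qpos": joint angles; "qd": joint speeds; "joint_efforts": joint torques, N m; "position": TCP position; "tool_rot": TCP orientation; "force": force on the tool from outside, world axes, zero at the start; "moment": the same for the moment, N m; "grip_width": finger opening in m; "finger_force": force on a finger pad.
Only numpy, scipy, OpenCV 4.12 (cv2) and the standard library are available. Lean on these libraries where they do the work, as an engineer would, in place of code of your own. Each camera call takes 0.05 s, during which the arm holds its last target. There are 200 camera calls.

## Working session

There is one attempt and no reset: what is moved stays moved. The work goes in short steps, Python scripts to look and compute and a tool call to move; the robot and the scene stay as the last step left them, time stands still between calls to the robot, and variables do not carry over. Pictures are saved under pics/ and viewed, at most 14 in all, crops included, and the job is handed in when it is done.

Besides the shell and the picture viewer there is one more tool, called after "Request:" as name(argument=value, ...) on one line, values as JSON. arm_command: Moves the arm, as the interface text tells. Its arguments: {"type":"object","properties":{"deltas":{"type":"array","items":{"type":"array"}},"newtons":{"type":"number"}},"required":["deltas"]}

```bash
mkdir -p pics; cat > h.py <<'E'
import numpy as np, cv2
from workcell import bot
from scipy.spatial.transform import Rotation as R
def cam(d,st=None):
    if 'rvec' in d:
        Rw=cv2.Rodrigues(np.array(d['rvec'],float))[0]; t=np.array(d['tvec'],float)
        return Rw.T, -Rw.T@t
    st=st or bot.observe()
    Rt=R.from_euler('xyz',st['tool_rot']).as_matrix() if len(st['tool_rot'])==3 else np.array(st['tool_rot'])
    T=np.array(d['T_tool_cam']); return Rt@T[:3,:3], Rt@T[:3,3]+np.array(st['position'])
def ray(d,px,st=None):
    K=np.array(d['K'],float); D=np.array([d['k1'],0,0,0],float)
    # 1+k1 r^2 on undistorted slopes = OpenCV model
    u=cv2.undistortPoints(np.array([[px]],float),K,D,)[0,0]
    Rc,c=cam(d,st); return c, Rc@np.array([u[0],u[1],1])
def onz(d,px,z,st=None):
    c,v=ray(d,px,st); return c+v*(z-c[2])/v[2]
def proj(d,P,st=None):
    Rc,c=cam(d,st); p=Rc.T@(np.array(P)-c); 
    return cv2.projectPoints(p.reshape(1,3),np.zeros(3),np.zeros(3),np.array(d['K'],float),np.array([d['k1'],0,0,0],float))[0][0,0]
Z={'socket_24_center':.016,'socket_30_center':.021,'socket_37_center':.026,'socket_45_center':.031,'mark_a':.01,'stop':.01,'light_center':.011}
E
python3 - <<'E'
from h import *
print(bot.observe())
for n in ('scene','side','wrist'):
    st=bot.observe(); d=bot.grab_frame(n)
    cv2.imwrite(f'pics/{n}0.png',d['frame'][:,:,::-1])
    for k,z in Z.items():
        for r in bot.mark_of(k,d)[:6]:
            if r['p']>.15: print(n,k,round(r['p'],2),np.round(r['at']),onz(d,r['at'],z,st).round(4)[:2])
print(d['T_tool_cam'])
E
```

```text
{'clock': 0.0, 'qpos': array([-1.26317488,  0.52202036, -0.03633007,  1.6000106 ,  0.02118134,
        1.0211061 , -0.11281988]), 'qd': array([ 1.81884309e-03, -2.15066297e-03,  6.94541359e-05,  8.64979242e-04,
       -1.82135001e-03, -2.23345471e-03, -1.84012337e-04]), 'joint_efforts': array([ 2.66992163e-05, -9.27098250e+01,  1.98014461e+00, -3.69925725e+01,
        1.79141562e-02,  8.20220739e-03, -4.70246800e-05]), 'position': array([0.23052511, 0.5807775 , 0.4041207 ]), 'tool_rot': array([-3.14043437e+00,  6.63025365e-05,  2.76373399e+00]), 'force': array([ 0.76953946, -0.7499871 , -0.22225903]), 'moment': array([0.00704652, 0.01346375, 0.04571838]), 'finger_force': 0.0, 'grip_width': 0.08559179561776199}
scene socket_24_center 0.69 [367. 290.] [0.4538 0.2459]
scene socket_30_center 0.46 [272. 172.] [ 0.4484 -0.122 ]
scene socket_37_center 0.81 [310. 245.] [0.4931 0.1024]
scene socket_45_center 0.91 [247. 140.] [ 0.4498 -0.2439]
scene socket_45_center 0.8 [213. 149.] [ 0.5392 -0.2602]
scene socket_45_center 0.55 [288. 123.] [ 0.3244 -0.2452]
scene mark_a 0.8 [242. 283.] [0.655  
[... 649 characters left out ...]
5_center 0.64 [268. 166.] [ 0.5413 -0.23  ]
side socket_45_center 0.61 [307. 163.] [ 0.4461 -0.247 ]
side socket_45_center 0.32 [183. 285.] [0.6563 0.1595]
side mark_a 0.92 [196. 267.] [0.6499 0.0931]
side mark_a 0.85 [207. 242.] [0.6418 0.0236]
side mark_a 0.7 [232. 203.] [ 0.6108 -0.1089]
side mark_a 0.63 [221. 223.] [ 0.6246 -0.0374]
side stop 0.8 [186. 283.] [0.6601 0.1349]
side light_center 0.74 [322. 240.] [0.4067 0.0069]
[[ 5.82440437e-04 -9.57984411e-01 -2.86819681e-01  7.27060517e-02]
 [ 9.99999822e-01  5.19784061e-04  2.94593823e-04  2.20170877e-04]
 [-1.33131992e-04 -2.86819801e-01  9.57984543e-01  3.11537458e-02]
 [ 0.00000000e+00  0.00000000e+00  0.00000000e+00  1.00000000e+00]]
```

View pics/scene0.png

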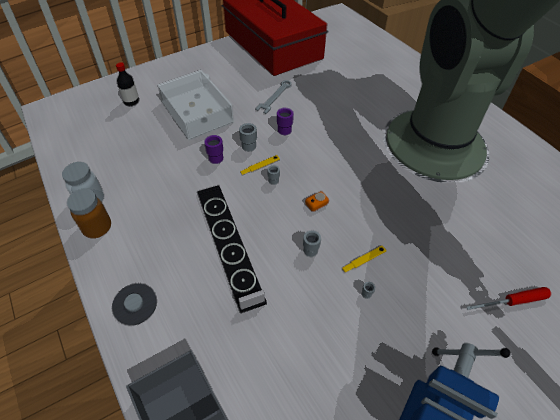

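View pics/side0.png

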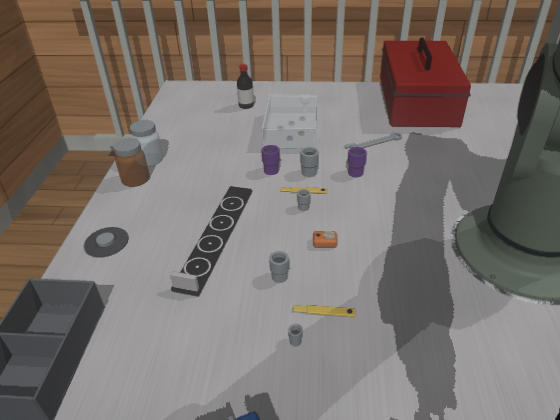

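The scene view shows the rail with its metal stop at the near end (253,303). The chrome sockets are 24 at (367,290), 30 at (272,172), 37 at (310,245) and 45 at (247,140), and the 45 has purple look-alikes at (213,149) and (288,123). The side view agrees, with the stop at (186,283) and the chrome 45 at (307,163). I'll travel over the work area and turn so the fingers close across the rail.

Request:
arm_command(deltas=[[[-2.9,-2.1,0],[0,0,0],8.5],[[-2.9,-2.1,0],[0,0,0],8.5],[[-2.9,-2.1,0],[0,0,0],8.5],[[-2.9,-2.1,0],[0,0,0],8.5],[[-2.9,-2.1,0],[0,0,0],8.5],[[-2.9,-2.1,0],[0,0,0],8.5],[[-2.9,-2.1,0],[0,0,0],8.5],[[-2.9,-2.1,0],[0,0,0],8.5],[[-2.9,-2.1,0],[0,0,0],8.5],[[-2.9,-2.1,0],[0,0,0],8.5],[[-2.9,-2.1,0],[0,0,0],8.5],[[-2.9,-2.1,0],[0,0,0],8.5],[[-2.9,-2.1,0],[0,0,0],8.5],[[-2.9,-2.1,0],[0,0,0],8.5],[[0,0,0],[0,0,0.14],8.5],[[0,0,0],[0,0,0.14],8.5],[[0,0,0],[0,0,0.14],8.5],[[0,0,0],[0,0,0.14],8.5],[[0,0,0],[0,0,0.14],8.5],[[0,0,0],[0,0,0.14],8.5]])

```text
clock: 3.2
position: [0.4995, 0.1579, 0.4048]
tool_rot: [3.141, -0.0, 1.918]
force: [-0.1, 1.2, 0.2]
grip_width: 0.0852
finger_force: 0.0
```

Request:
arm_command(deltas=[[[0,0,0],[0,0,0.14],6],[[0,0,0],[0,0,0.14],6],[[0,0,0],[0,0,0.14],6],[[0,0,0],[0,0,0.14],6],[[0,0,0],[0,0,0],6],[[0,0,0],[0,0,0],6]])

```text
clock: 3.8
position: [0.4994, 0.1581, 0.4047]
tool_rot: [3.142, 0.0, 1.368]
force: [0.5, -0.7, 0.3]
grip_width: 0.0603
finger_force: 0.0
```

```bash
cat > look.py <<'E'
from h import *
import sys
st=bot.observe(); d=bot.grab_frame('wrist')
cv2.imwrite(f'pics/{sys.argv[1]}.png',d['frame'][:,:,::-1])
print('clock',st['clock'].__round__(2),'pos',st['position'].round(4),'rot',st['tool_rot'].round(4),'w',round(st['grip_width'],4))
for k in sys.argv[2:] or Z:
    for r in bot.mark_of(k,d)[:6]:
        if r['p']>.15: print(k,round(r['p'],2),np.round(r['at'],1),onz(d,r['at'],Z[k],st).round(4)[:2])
E
python3 look.py w1
```

```text
clock 3.8 pos [0.4994 0.1581 0.4047] rot [3.1415e+00 1.0000e-04 1.3684e+00] w 0.0603
socket_24_center 0.63 [210.9 109.8] [0.4507 0.2461]
socket_37_center 0.57 [278.6 237.6] [0.4917 0.0993]
mark_a 0.98 [415.1 210.2] [0.6489 0.0946]
mark_a 0.79 [403.8 314.6] [ 0.624  -0.0394]
mark_a 0.72 [408.2 264.5] [0.6353 0.0286]
stop 0.7 [421.1 167.7] [0.6595 0.1419]
light_center 0.71 [225.8 317. ] [0.4051 0.003 ]
```

View pics/w1.png

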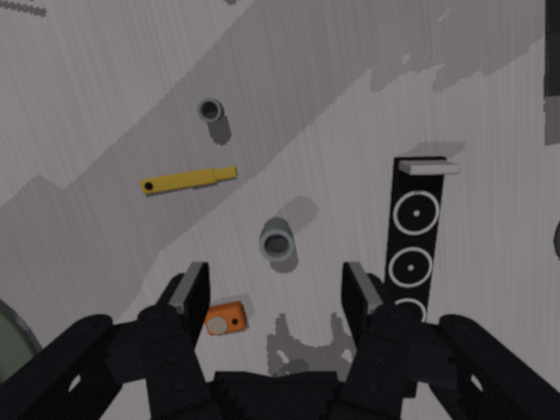

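The wrist view shows the 24 socket's mouth at (209,108), the 37's at (277,243), ring dots at (416,213) and (410,267), and the stop at the top end. I'll refine these with ellipse fits.

```bash
cat > rings.py <<'E'
from h import *
def dots(d):
    g=cv2.cvtColor(d['frame'],cv2.COLOR_RGB2GRAY); h=cv2.cvtColor(d['frame'],cv2.COLOR_RGB2HSV)
    out=[]
    b=(g>110).astype(np.uint8)
    n,l,s,c=cv2.connectedComponentsWithStats(b)
    for i in range(1,n):
        x,y,w,hh,a=s[i]
        if 2<=w<16 and 2<=hh<16:
            y0,y1,x0,x1=max(0,int(c[i][1])-12),int(c[i][1])+13,max(0,int(c[i][0])-12),int(c[i][0])+13
            if np.median(g[y0:y1,x0:x1])<50:
                m=(l==i); yy,xx=np.mgrid[y-2:y+hh+2,x-2:x+w+2]; p=np.clip(g[y-2:y+hh+2,x-2:x+w+2].astype(float)-50,0,None)
                out.append((float((xx*p).sum()/p.sum()),float((yy*p).sum()/p.sum())))
    return out
if __name__=='__main__':
    for n in ('wrist','scene','side'):
        st=bot.observe(); d=bot.grab_frame(n)
        for p in dots(d): print(n,np.round(p,1),onz(d,p,.01,st).round(4)[:2])
        if n!='wrist': continue
        # socket mouths: dark discs -> fit ellipse to crops, saved enlarged
        f=d['frame']; a=cv2.resize(f[80:140,180:240],None,fx=6,fy=6,interpolation=cv2.INTER_CUBIC); b=cv2.resize(f[210:270,247:307],None,fx=6,fy=6,interpolation=cv2.INTER_CUBIC)
        cv2.imwrite('pics/crop1.png',np.hstack([a,b])[:,:,::-1])
        for z,px in ((.032,(209.5,109)),(.052,(277,243.5))): print(px,onz(d,px,z,st).round(4))
E
python3 rings.py
```

```text
wrist [416.2 212.1] [0.6498 0.0912]
wrist [410.7 266.7] [0.6375 0.0242]
wrist [ 74.6 381.9] [ 0.1775 -0.0553]
wrist [476. 382.] [ 0.7104 -0.167 ]
(209.5, 109) [0.4528 0.2463 0.032 ]
(277, 243.5) [0.4903 0.1028 0.052 ]
scene [314.7  64.2] [ 0.0773 -0.4661]
scene [362.7 165.7] [ 0.238  -0.0296]
scene [214.8 206.2] [ 0.6129 -0.1092]
scene [218.4 213.7] [ 0.6155 -0.0854]
scene [223.3 228.8] [ 0.6252 -0.0421]
scene [232.6 253. ] [0.6373 0.0243]
scene [242.7 279.7] [0.6499 0.0912]
```

View pics/crop1.png

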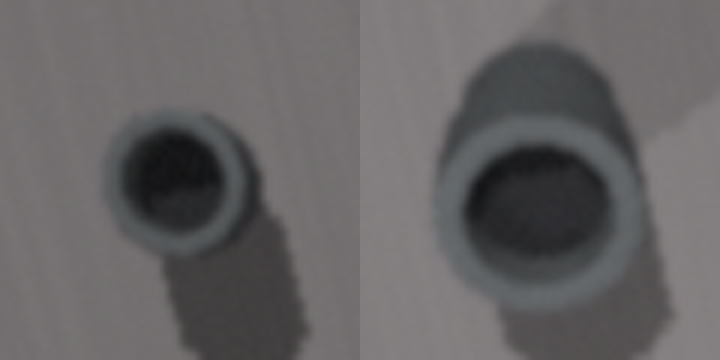

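Request:
arm_command(deltas=[[[2.54,-2.12,0],[0,0,0],5],[[2.54,-2.12,0],[0,0,0],5],[[2.54,-2.11,2],[0,0,0],5],[[0,0,3.5],[0,0,0],5],[[0,0,3.5],[0,0,0],5],[[0,0,3.5],[0,0,0],5],[[0,0,3.5],[0,0,0],5],[[0,0,3],[0,0,0],5],[[0,0,2.3],[0,0,0],5],[[0,0,1.4],[0,0,0],5],[[0,0,0],[0,0,0.01],5],[[0,0,0],[0,0,-0.03],5],[[0,0,0],[0,0,0],5]], newtons=40)

```text
clock: 5.65
position: [0.4534, 0.2457, 0.1788]
tool_rot: [3.14, -0.001, 1.386]
force: [-0.3, -0.8, 0.2]
grip_width: 0.0499
finger_force: 0.0
```

```bash
python3 look.py w2 socket_24_center
```

```text
clock 5.65 pos [0.4534 0.2457 0.1788] rot [ 3.1404e+00 -1.1000e-03  1.3857e+00] w 0.0499
socket_24_center 0.91 [268.8 284.8] [0.4513 0.2472]
```

View pics/w2.png

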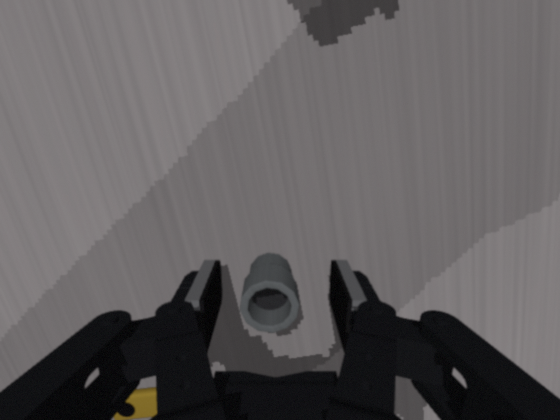

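The 24 socket's mouth is at (271,303), midway between the open pads. I'll close, lift and carry it to the ring next to the stop.

Request:
arm_command(deltas=[[[0,0,0],[0,0,0],1.5],[[0,0,0],[0,0,0],1.5],[[0,0,0],[0,0,0],1.5],[[0,0,0],[0,0,0],1.5],[[0,0,0],[0,0,0],1.5],[[0,0,-2],[0,0,0],1.5],[[0,0,-3],[0,0,0],1.5],[[0,0,-3],[0,0,0],1.5],[[-1.93,3.69,0],[0,0,0],1.5],[[-1.93,3.69,0],[0,0,0],1.5],[[-1.93,3.69,0],[0,0,0],1.5],[[-1.93,3.69,0],[0,0,0],1.5],[[-1.93,3.69,0],[0,0,0],1.5],[[-1.93,3.69,0],[0,0,0],1.5],[[0,0,2],[0,0,0],1.5],[[0,0,0],[0,0,0],1.5]])

```text
clock: 7.35
position: [0.6485, 0.0896, 0.2355]
tool_rot: [-3.138, 0.001, 1.382]
force: [-1.6, 0.5, -0.4]
grip_width: 0.0224
finger_force: 39.3
```

```bash
cat > held.py <<'E'
from h import *
import sys
# held socket offset from TCP: name, socket height, target
k,fig=sys.argv[1],sys.argv[2]; tgt=np.array([float(v) for v in sys.argv[3:5]])
st=bot.observe(); d=bot.grab_frame('wrist'); cv2.imwrite(f'pics/{fig}.png',d['frame'][:,:,::-1])
Rt=R.from_euler('xyz',st['tool_rot']).as_matrix()
zc=st['position'][2]-.155-float(sys.argv[5])   # centre height guess
print(st['position'].round(4),st['tool_rot'].round(4),'w',round(st['grip_width'],4),'F',round(st['finger_force'],1),'zc',round(zc,4))
for r in bot.mark_of(k,d)[:2]:
    p=onz(d,r['at'],zc,st); print(round(r['p'],2),np.round(r['at'],1),p.round(4),'off tool mm',((Rt.T@(p-st['position']))*1e3).round(1))
e=Rt.T@np.array([*(tgt-st['position'][:2]),0]); print('to target by TCP, cm',(e*100).round(2))
E
python3 held.py socket_24_center w3 .6498 .0912 .006
```

```text
[0.6485 0.0896 0.2355] [-3.1384e+00  1.4000e-03  1.3823e+00] w 0.0224 F 39.3 zc 0.0745
0.88 [271.8 287.8] [0.6469 0.0901 0.0745] off tool mm [  0.4  -1.1 161. ]
to target by TCP, cm [ 0.18  0.1  -0.  ]
```

View pics/w3.png

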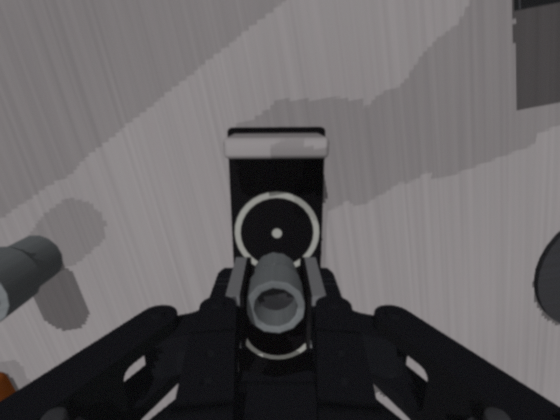

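The 24 socket is held between the pads, mouth at (275,300). The rail's first ring is at (277,232), with the stop beyond it.

Request:
arm_command(deltas=[[[0,0,2],[0,0,0],1.5],[[0,0,1.5],[0,0,0],1.5],[[0,0,0],[0,0,0],1.5],[[0,0,0],[0,0,0],1.5],[[0,0,0],[0,0,0],1.5]])

```text
clock: 7.95
position: [0.6492, 0.0907, 0.2036]
tool_rot: [3.141, -0.0, 1.384]
force: [-0.7, 0.6, 0.2]
grip_width: 0.0234
finger_force: 39.3
```

```bash
python3 held.py socket_24_center w4 .6498 .0912 .006
```

```text
[0.6492 0.0907 0.2036] [ 3.1406e+00 -4.0000e-04  1.3839e+00] w 0.0234 F 39.3 zc 0.0426
to target by TCP, cm [0.06 0.05 0.  ]
```

Request:
arm_command(deltas=[[[0,0.1,0.8],[0,0,0],1.5],[[0,0,0.5],[0,0,0],1.5],[[0,0,0.15],[0,0,0],1.5],[[0,0,0],[0,0,0],1.5],[[0,0,0],[0,0,0],1.5],[[0,0,0],[0,0,0],3],[[0,0,0],[0,0,0],4.5],[[0,0,0],[0,0,0],4.5],[[0,0,0],[0,0,0],4.5],[[0,0,-3],[0,0,0],4.5],[[0,0,-4],[0,0,0],6],[[0,0,-4],[0,0,0],6],[[0,0,-4],[0,0,0],6]])

```text
clock: 9.35
position: [0.6498, 0.0903, 0.3397]
tool_rot: [-3.141, 0.0, 1.384]
force: [-0.2, 0.9, 0.1]
grip_width: 0.0599
finger_force: 0.0
```

```bash
sed -i 's/^Z=/Z0=/' h.py; echo "Z=Z0" >> h.py; cat > chk.py <<'E'
from h import *
import sys
for n in ('scene','side'):
    d=bot.grab_frame(n); cv2.imwrite(f'pics/{n}{sys.argv[1]}.png',d['frame'][:,:,::-1])
    for a in sys.argv[2:]:
        k,z=a.split(',')
        for r in bot.mark_of(k,d)[:3]:
            if r['p']>.15: print(n,k,round(r['p'],2),onz(d,r['at'],float(z)).round(4)[:2])
st=bot.observe(); print(st['position'].round(4),st['tool_rot'].round(4),round(st['clock'],2))
E
python3 chk.py 1 socket_24_center,.026 socket_30_center,.021
```

```text
scene socket_30_center 0.71 [ 0.4524 -0.1253]
side socket_24_center 0.65 [0.6568 0.0885]
side socket_30_center 0.8 [ 0.4436 -0.0964]
side socket_30_center 0.61 [0.6392 0.0315]
[0.6497 0.0904 0.3372] [-3.1403e+00  5.0000e-04  1.3839e+00] 9.65
```

Request:
arm_command(deltas=[[[-3.5,-2.4,-0.4],[0,0,0],6],[[-3.5,-2.4,-0.4],[0,0,0],6],[[-3.5,-2.4,-0.4],[0,0,0],6],[[-3.5,-2.4,-0.4],[0,0,0],6],[[-3.5,-2.4,-0.4],[0,0,0],6],[[-3.5,-2.4,-0.4],[0,0,0],6],[[0,0,0],[0,0,0],6],[[0,0,0],[0,0,0],6],[[0,0,0],[0,0,0],6]])

```text
clock: 10.55
position: [0.4699, -0.0886, 0.3616]
tool_rot: [-3.141, 0.0, 1.385]
force: [0.8, -0.7, -0.1]
grip_width: 0.0601
finger_force: 0.0
```

```bash
python3 look.py w5; cat > pix.py <<'E'
from h import *
import sys
# px in latest view without moving: u v z
st=bot.observe(); d=bot.grab_frame('wrist')
for a in sys.argv[1:]:
    u,v,z=map(float,a.split(',')); print(a,onz(d,(u,v),z,st).round(4))
E
```

```text
clock 10.55 pos [ 0.4699 -0.0886  0.3616] rot [-3.1408e+00  1.0000e-04  1.3846e+00] w 0.0601
socket_30_center 0.59 [260.  223.6] [ 0.4499 -0.1155]
socket_45_center 0.96 [278.8 348.4] [ 0.4429 -0.2535]
mark_a 0.78 [419.7 188.2] [ 0.6098 -0.112 ]
mark_a 0.76 [429.2 111.7] [ 0.6233 -0.0413]
mark_a 0.55 [439.3  30.2] [0.6363 0.0256]
light_center 0.66 [184.8 108.9] [0.4029 0.0023]
light_center 0.43 [279.5 351.4] [ 0.4403 -0.2735]
```

View pics/w5.png

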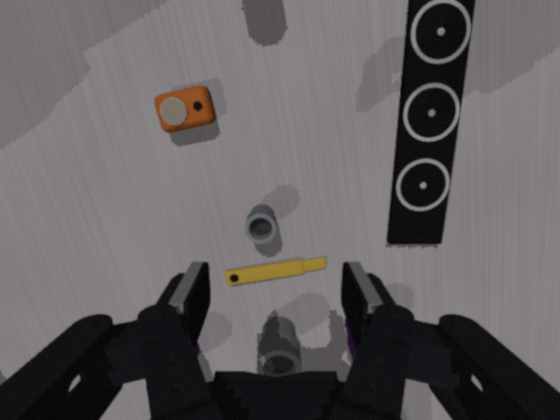

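The 30 socket's mouth is at (261,229) with the knife just beyond it at (275,271), and the 45's mouth is at about (279,362). Gripping across x keeps clear of the knife.

```bash
python3 pix.py 261,229.5,.042 279,362,.062; python3 chk.py 2 socket_30_center,.021|tail -1
```

```text
261,229.5,.042 [ 0.4517 -0.1151  0.042 ]
279,362,.062 [ 0.4442 -0.2454  0.062 ]
[ 0.4695 -0.0892  0.3622] [3.1415 0.     1.3838] 11.2
```

Request:
arm_command(deltas=[[[-1.5,-0.7,0],[0,0,0],5.5],[[-1.44,-0.65,2],[0,0,0],5.5],[[0,0,3.5],[0,0,0],5.5],[[0,0,3.5],[0,0,0],5.5],[[0,0,3.5],[0,0,0],5.5],[[0,0,3],[0,0,0],5.5],[[0,0,2.2],[0,0,0],5.5],[[0,0,0],[0,0,0],5.5],[[0,0,0],[0,0,0],5.5],[[0,0,0],[0,0,0],2],[[0,0,0],[0,0,0],2],[[0,0,0],[0,0,0],2],[[0,0,0],[0,0,0],2],[[0,0,0],[0,0,0],2]])

```text
clock: 12.6
position: [0.451, -0.1157, 0.1865]
tool_rot: [3.14, -0.0, 1.384]
force: [-2.2, -0.0, 11.0]
grip_width: 0.0288
finger_force: 38.5
```

```bash
python3 held.py socket_30_center w6 .6375 .0243 .009
```

```text
[ 0.451  -0.1157  0.1865] [ 3.1396e+00 -1.0000e-04  1.3838e+00] w 0.0288 F 38.5 zc 0.0225
0.86 [274.6 280.2] [ 0.4519 -0.1133  0.0225] off tool mm [2.50e+00 1.00e-01 1.64e+02]
to target by TCP, cm [17.22 15.72  0.03]
```

Request:
arm_command(deltas=[[[0,0,-2],[0,0,0],2],[[0,0,-2],[0,0,0],2],[[0,0,-2],[0,0,0],2],[[2.85,2.62,0],[0,0,0],2],[[2.85,2.62,0],[0,0,0],2],[[2.85,2.62,0],[0,0,0],2],[[2.85,2.62,0],[0,0,0],2],[[2.85,2.62,0],[0,0,0],2],[[2.85,2.62,0],[0,0,0],2],[[0,0,1.5],[0,0,0],2],[[0,0,1.5],[0,0,0],2],[[0,0,0],[0,0,0],2],[[0,0,0],[0,0,0],2],[[0,0,0],[0,0,0],2]])

```text
clock: 14.1
position: [0.6369, 0.0225, 0.216]
tool_rot: [3.141, -0.0, 1.383]
force: [0.7, 0.3, -0.5]
grip_width: 0.0285
finger_force: 39.8
```

```bash
python3 held.py socket_30_center w7 .6375 .0243 .009
```

```text
[0.6369 0.0225 0.216 ] [ 3.141  -0.      1.3829] w 0.0285 F 39.8 zc 0.052
0.87 [276.5 275.3] [0.6388 0.0271 0.052 ] off tool mm [  4.9   0.9 164. ]
to target by TCP, cm [0.19 0.03 0.  ]
```

View pics/w7.png

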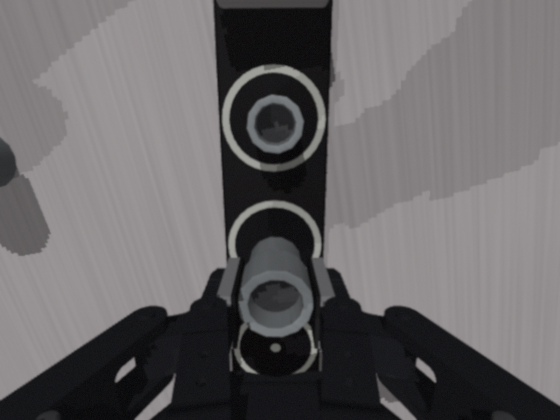

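The 24 stands upright in its ring, with its mouth at (275,124) and the ring centred at about (275,118). The held 30's mouth is at (276,296).

```bash
python3 pix.py 275,124,.042 276,296.5,.0715
```

```text
275,124,.042 [0.6502 0.0904 0.042 ]
276,296.5,.0715 [0.6388 0.0286 0.0715]
```

```bash
cat > rim.py <<'E'
from h import *
import sys
# radius, top z, along-offset scan: predicted pixel extents of outer rim
r,z=map(float,sys.argv[1:3]); st=bot.observe(); d=bot.grab_frame('wrist')
Rt=R.from_euler('xyz',st['tool_rot']).as_matrix()
for o in (-.003,0,.003,.006):
    c=np.array([*(st['position']+Rt[:,0]*o)[:2],z])
    q=np.array([proj(d,c+r*np.array([np.cos(t),np.sin(t),0]),st) for t in np.linspace(0,6.28,60)])
    print(o,'u',q[:,0].min().round(),q[:,0].max().round(),'v',q[:,1].min().round(),q[:,1].max().round())
E
python3 rim.py .015 .0715
```

```text
-0.003 u 236.0 313.0 v 283.0 349.0
0 u 235.0 313.0 v 275.0 343.0
0.003 u 235.0 313.0 v 268.0 337.0
0.006 u 235.0 313.0 v 261.0 330.0
```

Request:
arm_command(deltas=[[[0,-0.05,1],[0,0,0],2],[[0,0,0.6],[0,0,0],2],[[0,0,0.2],[0,0,0],2],[[0,0,0.1],[0,0,0],2],[[0,0,0],[0,0,0],2],[[0,0,0],[0,0,0],2]])

```text
clock: 14.9
position: [0.6361, 0.0233, 0.1965]
tool_rot: [-3.14, -0.0, 1.384]
force: [-8.3, 1.2, 16.4]
grip_width: 0.0289
finger_force: 41.5
```

```bash
python3 held.py socket_30_center w8 .6375 .0243 .009; python3 rim.py .015 .052
```

```text
[0.6361 0.0233 0.1965] [-3.1403e+00 -2.0000e-04  1.3837e+00] w 0.0289 F 41.5 zc 0.0325
0.78 [273.  279.4] [0.6358 0.0263 0.0325] off tool mm [  2.9  -0.6 164. ]
to target by TCP, cm [ 0.12  0.11 -0.  ]
-0.003 u 236.0 313.0 v 282.0 349.0
0 u 236.0 314.0 v 275.0 343.0
0.003 u 236.0 314.0 v 268.0 336.0
0.006 u 236.0 314.0 v 260.0 330.0
```

View pics/w8.png

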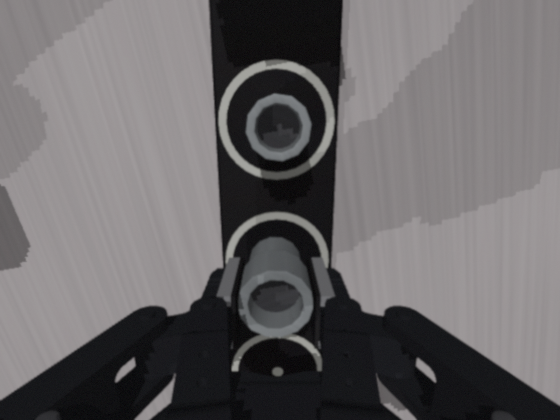

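The 30 rests on the second ring with contact force, mouth at (277,297). Releasing, then on to the 37.

Request:
arm_command(deltas=[[[0,0,-0.1],[0,0,0],2],[[0,0,0],[0,0,0],4],[[0,0,0],[0,0,0],5],[[0,0,0],[0,0,0],5],[[0,0,0],[0,0,0],5],[[0,0,-3],[0,0,0],6],[[0,0,-4],[0,0,0],6],[[0,0,-4],[0,0,0],6],[[0,0,-4],[0,0,0],6],[[1.6,-3.1,0],[0,0,0],6],[[1.6,-3.1,0],[0,0,0],6],[[1.6,-3.1,0],[0,0,0],6],[[1.6,-3.1,0],[0,0,0],6],[[1.6,-3.1,0],[0,0,0],6],[[0,0,0],[0,0,0],6],[[0,0,0],[0,0,0],6],[[0,0,0],[0,0,0],6]])

```text
clock: 16.75
position: [0.4996, 0.1303, 0.3473]
tool_rot: [3.141, 0.0, 1.383]
force: [-0.2, -0.1, 0.2]
grip_width: 0.0599
finger_force: 0.0
```

```bash
python3 look.py w9; python3 rim.py .0185 .052
```

```text
clock 16.75 pos [0.4996 0.1303 0.3473] rot [3.1410e+00 1.0000e-04 1.3831e+00] w 0.0599
socket_24_center 0.71 [443.2 209.1] [0.6526 0.0883]
socket_30_center 0.97 [436.6 281.4] [0.6407 0.0165]
socket_37_center 0.94 [269.5 233.6] [0.4888 0.0983]
socket_37_center 0.43 [442.2 213.4] [0.6469 0.0881]
socket_37_center 0.39 [420.4 325.3] [ 0.6201 -0.0273]
mark_a 0.92 [437.2 203. ] [0.65   0.0932]
mark_a 0.84 [419.8 327.9] [ 0.6251 -0.0431]
mark_a 0.81 [411.9 378.7] [ 0.6124 -0.1092]
mark_a 0.77 [425.3 267.9] [0.6348 0.0271]
stop 0.9 [445.1 147.7] [0.6598 0.1442]
light_center 0.56 [206.9 327.6] [0.4017 0.001 ]
-0.003 u 252.0 297.0 v 188.0 231.0
0 u 252.0 297.0 v 184.0 228.0
0.003 u 252.0 297.0 v 180.0 224.0
0.006 u 252.0 297.0 v 177.0 221.0
```

View pics/w9.png

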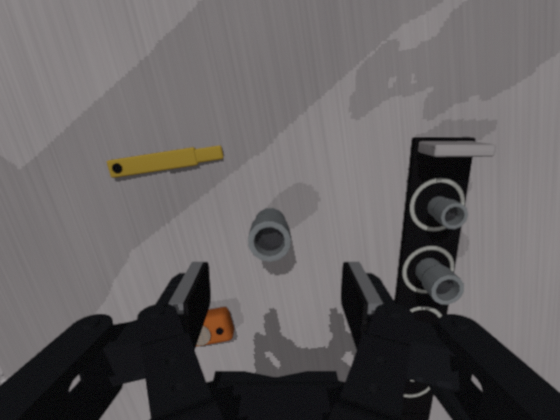

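The 24 and 30 stand upright in their rings, mouths at (453,214) and (447,290). The 37's mouth is at (269,241).

```bash
python3 pix.py 269.5,241,.052 447,290,.052 453,214,.042
```

```text
269.5,241,.052 [0.4891 0.1015 0.052 ]
447,290,.052 [0.6355 0.0261 0.052 ]
453,214,.042 [0.648  0.0926 0.042 ]
```

Request:
arm_command(deltas=[[[-1.5,-0.3,0],[0,0,0],6],[[-1.4,-0.2,2],[0,0,0],6],[[0,0,3.5],[0,0,0],6],[[0,0,3.5],[0,0,0],6],[[0,0,3.5],[0,0,0],6],[[0,0,2],[0,0,0],6],[[0,0,0.9],[0,0,0],6],[[0,0,0],[0,0,0],6],[[0,0,0],[0,0,0],2.5],[[0,0,0],[0,0,0],2.5],[[0,0,0],[0,0,0],2.5],[[0,0,0],[0,0,0],2.5],[[0,0,0],[0,0,0],2.5]], newtons=50)

```text
clock: 18.55
position: [0.489, 0.1032, 0.1945]
tool_rot: [3.14, -0.001, 1.384]
force: [-2.4, 0.1, 6.6]
grip_width: 0.0359
finger_force: 49.1
```

```bash
python3 held.py socket_37_center w10 .6252 -.0423 .012
```

```text
[0.489  0.1032 0.1945] [ 3.1401e+00 -8.0000e-04  1.3839e+00] w 0.0359 F 49.1 zc 0.0275
0.93 [273.9 289.7] [0.4883 0.0995 0.0275] off tool mm [ -3.9  -0.3 167. ]
to target by TCP, cm [-1.176e+01  1.609e+01  1.000e-02]
```

Request:
arm_command(deltas=[[[0,0,-2],[0,0,0],2.5],[[0,0,-2.5],[0,0,0],2.5],[[0,0,-2.5],[0,0,0],2.5],[[-1.9,2.7,0],[0,0,0],2.5],[[-1.9,2.7,0],[0,0,0],2.5],[[-1.9,2.7,0],[0,0,0],2.5],[[-1.9,2.7,0],[0,0,0],2.5],[[-1.9,2.7,0],[0,0,0],2.5],[[-2.0,2.6,0],[0,0,0],2.5],[[0,0,2],[0,0,0],2.5],[[0,0,2],[0,0,0],2.5],[[0,0,0],[0,0,0],2.5],[[0,0,0],[0,0,0],2.5],[[0,0,0],[0,0,0],2.5]])

```text
clock: 20.05
position: [0.6259, -0.0396, 0.2247]
tool_rot: [3.14, -0.0, 1.384]
force: [0.4, 0.2, -2.3]
grip_width: 0.0356
finger_force: 50.8
```

```bash
python3 held.py socket_37_center w11 .6252 -.0423 .012; python3 rim.py .0185 .082
```

```text
[ 0.6259 -0.0396  0.2247] [ 3.1399e+00 -2.0000e-04  1.3840e+00] w 0.0356 F 50.8 zc 0.0577
0.81 [276.8 287. ] [ 0.6267 -0.0423  0.0577] off tool mm [ -2.5   1.1 167. ]
to target by TCP, cm [-0.28 -0.02 -0.  ]
-0.003 u 226.0 322.0 v 277.0 360.0
0 u 225.0 322.0 v 269.0 353.0
0.003 u 225.0 323.0 v 262.0 347.0
0.006 u 225.0 323.0 v 254.0 341.0
```

View pics/w11.png

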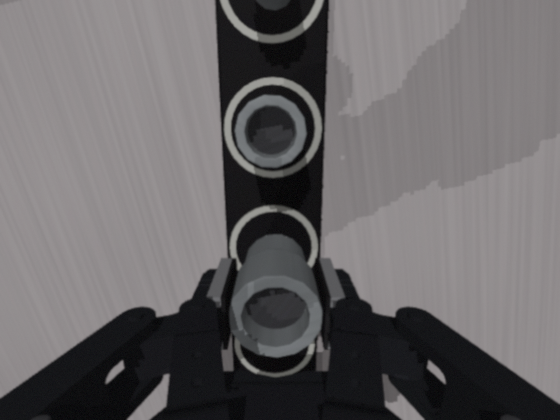

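The 30 sits centred in its ring at (272,130). The held 37's mouth is at (276,310), over the third ring.

Request:
arm_command(deltas=[[[0,-0.1,1],[0,0,0],2.5],[[0,0,0.6],[0,0,0],2.5],[[0,0,0.3],[0,0,0],2.5],[[0,0,0.05],[0,0,0],2.5],[[0,0,0],[0,0,0],2.5],[[0,0,0],[0,0,0],2.5]])

```text
clock: 20.8
position: [0.6243, -0.0396, 0.2045]
tool_rot: [-3.141, -0.0, 1.384]
force: [-10.7, 3.3, 24.8]
grip_width: 0.0356
finger_force: 53.7
```

```bash
python3 held.py socket_37_center w12 .6252 -.0423 .012
```

```text
[ 0.6243 -0.0396  0.2045] [-3.1406e+00 -5.0000e-04  1.3836e+00] w 0.0356 F 53.7 zc 0.0375
0.66 [278.6 286.9] [ 0.6255 -0.0423  0.0375] off tool mm [ -2.5   1.9 167. ]
to target by TCP, cm [-0.25  0.14 -0.  ]
```

Request:
arm_command(deltas=[[[0,0,-0.15],[0,0,0],2.5],[[0,0,0],[0,0,0],4.5],[[0,0,0],[0,0,0],5.5],[[0,0,0],[0,0,0],5.5],[[0,0,0],[0,0,0],5.5],[[0,0,-3],[0,0,0],6.5],[[0,0,-4],[0,0,0],6.5],[[0,0,-4],[0,0,0],6.5],[[0,0,-4],[0,0,0],6.5],[[-3.4,-2.2,0],[0,0,0],6.5],[[-3.4,-2.2,0],[0,0,0],6.5],[[-3.4,-2.2,0],[0,0,0],6.5],[[-3.4,-2.2,0],[0,0,0],6.5],[[-3.4,-2.2,0],[0,0,0],6.5],[[-3.4,-2.2,0],[0,0,0],6.5],[[0,0,0],[0,0,0],6.5],[[0,0,0],[0,0,0],6.5],[[0,0,0],[0,0,0],6.5]])

```text
clock: 22.7
position: [0.4575, -0.2149, 0.3552]
tool_rot: [3.141, -0.0, 1.385]
force: [0.2, 0.9, 0.2]
grip_width: 0.0654
finger_force: 0.0
```

```bash
python3 look.py w13 socket_45_center mark_a
```

```text
clock 22.7 pos [ 0.4575 -0.2149  0.3552] rot [ 3.1413e+00 -2.0000e-04  1.3846e+00] w 0.0654
socket_45_center 0.84 [149.5 261.9] [ 0.3279 -0.2549]
socket_45_center 0.72 [367.3 229.9] [ 0.5364 -0.261 ]
socket_45_center 0.69 [268.9 241.2] [ 0.4444 -0.2551]
mark_a 0.57 [428.4  41.8] [ 0.6115 -0.109 ]
```

View pics/w13.png

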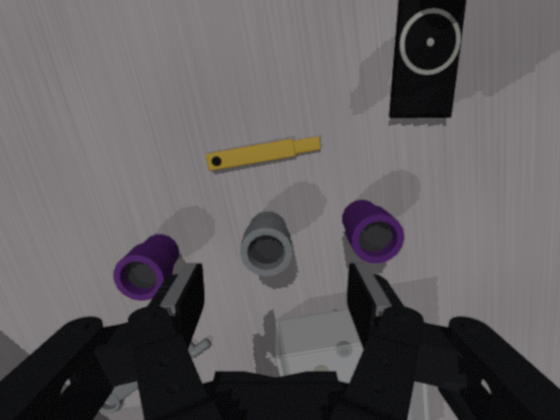

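The chrome 45's mouth is at (266,249). The purple ones are at (140,277) and (376,237), and the clear box's near edge is at v≈310, at (275–360).

```bash
python3 pix.py 266.5,249,.062 376,237,.062 140,277,.062 275,315,.05 431,42,.01
```

```text
266.5,249,.062 [ 0.4439 -0.2497  0.062 ]
376,237,.062 [ 0.5359 -0.256   0.062 ]
140,277,.062 [ 0.3306 -0.2553  0.062 ]
275,315,.05 [ 0.4376 -0.3219  0.05  ]
431,42,.01 [ 0.6134 -0.1094  0.01  ]
```

Request:
arm_command(deltas=[[[-1.8,-0.35,0],[0,0,0],6.5],[[-1.7,-0.3,1.5],[0,0,0],6.5],[[0,0,0],[0,0,0],6.5],[[0,0,3],[0,0,0],6.5],[[0,0,3],[0,0,0],6.5],[[0,0,3],[0,0,0],6.5],[[0,0,3],[0,0,0],6.5],[[0,0,1.3],[0,0,0],6.5],[[0,0,0.6],[0,0,0],6.5],[[0,0,0],[0,0,0],6.5],[[0,0,0],[0,0,0],6.5],[[0,0,0],[0,0,0],3.5],[[0,0,0],[0,0,0],3.5],[[0,0,0],[0,0,0],3.5],[[0,0,0],[0,0,0],3.5],[[0,0,0],[0,0,0],3.5]], newtons=70)

```text
clock: 24.5
position: [0.4442, -0.2487, 0.2023]
tool_rot: [3.14, -0.0, 1.384]
force: [-3.1, 2.5, 15.8]
grip_width: 0.0436
finger_force: 68.9
```

```bash
python3 held.py socket_45_center w14 .6131 -.1092 .015
```

```text
[ 0.4442 -0.2487  0.2023] [ 3.1403 -0.      1.3837] w 0.0436 F 68.9 zc 0.0323
0.93 [ 47.4 328.1] [ 0.3303 -0.2548  0.0323] off tool mm [ -27.1 -111.   169.9]
0.79 [476.7 260.5] [ 0.5368 -0.2571  0.0323] off tool mm [  9.   92.3 170.1]
to target by TCP, cm [16.85 14.    0.02]
```

Request:
arm_command(deltas=[[[0,0,-2],[0,0,0],3.5],[[0,0,-2],[0,0,0],3.5],[[0,0,-2],[0,0,0],3.5],[[0,0,-1],[0,0,0],3.5],[[2.8,2.33,0],[0,0,0],3.5],[[2.8,2.33,0],[0,0,0],3.5],[[2.8,2.33,0],[0,0,0],3.5],[[2.8,2.33,0],[0,0,0],3.5],[[2.8,2.33,0],[0,0,0],3.5],[[2.8,2.33,0],[0,0,0],3.5],[[0,0,2],[0,0,0],3.5],[[0,0,2],[0,0,0],3.5],[[0,0,0],[0,0,0],3.5],[[0,0,0],[0,0,0],3.5],[[0,0,0],[0,0,0],3.5]])

```text
clock: 26.1
position: [0.6129, -0.1099, 0.2322]
tool_rot: [3.14, -0.0, 1.383]
force: [0.1, 0.0, -2.9]
grip_width: 0.0434
finger_force: 72.4
```

```bash
python3 held.py socket_45_center w15 .6131 -.1092 .015; python3 rim.py .0225 .092
```

```text
[ 0.6129 -0.1099  0.2322] [ 3.1404 -0.      1.3834] w 0.0434 F 72.4 zc 0.0622
0.6 [277.3 284.7] [ 0.6138 -0.1131  0.0622] off tool mm [ -3.    1.3 170. ]
to target by TCP, cm [0.07 0.01 0.  ]
-0.003 u 214.0 333.0 v 269.0 372.0
0 u 214.0 334.0 v 262.0 366.0
0.003 u 213.0 334.0 v 254.0 359.0
0.006 u 213.0 335.0 v 246.0 353.0
```

View pics/w15.png

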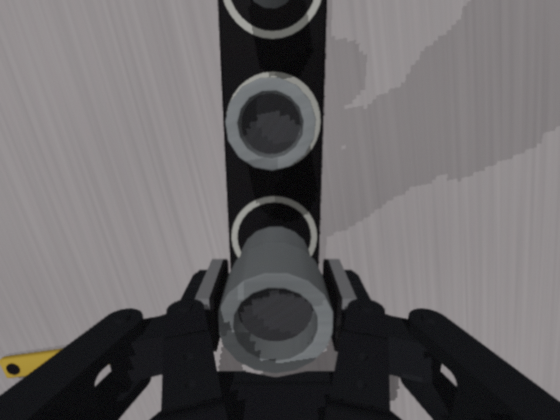

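```bash
python3 pix.py 272.5,121,.062 ; sed -i 's/(-.003,0/(-.006,-.0045,-.003,0/' rim.py; python3 rim.py .0214 .092
```

```text
272.5,121,.062 [ 0.6253 -0.0407  0.062 ]
-0.006 u 218.0 330.0 v 280.0 376.0
-0.0045 u 217.0 331.0 v 276.0 373.0
-0.003 u 217.0 331.0 v 272.0 370.0
0 u 217.0 331.0 v 265.0 364.0
0.003 u 216.0 332.0 v 257.0 358.0
0.006 u 216.0 332.0 v 249.0 351.0
```

The 37 is centred on the third ring at (272,121). The held 45's mouth is at (277,316) and sits about 4–5 mm behind the tool centre, so I'll shift it and set it down.

Request:
arm_command(deltas=[[[0.45,-0.1,0.5],[0,0,0],3.5],[[0,0,0.8],[0,0,0],3.5],[[0,0,0.4],[0,0,0],3.5],[[0,0,0.2],[0,0,0],3.5],[[0,0,0.03],[0,0,0],3.5],[[0,0,0],[0,0,0],3.5],[[0,0,0],[0,0,0],3.5]])

```text
clock: 27.05
position: [0.6122, -0.1049, 0.2125]
tool_rot: [-3.141, -0.001, 1.384]
force: [-8.6, 3.5, 16.7]
grip_width: 0.0432
finger_force: 75.0
```

```bash
python3 held.py socket_45_center w16 .6131 -.1092 .015
```

```text
[ 0.6122 -0.1049  0.2125] [-3.1407e+00 -6.0000e-04  1.3837e+00] w 0.0432 F 75.0 zc 0.0425
0.8 [275.8 287.2] [ 0.6119 -0.1091  0.0425] off tool mm [ -4.3   0.6 170. ]
to target by TCP, cm [-0.41  0.17 -0.  ]
```

Request:
arm_command(deltas=[[[0,0,-0.1],[0,0,0],3.5],[[0,0,0],[0,0,0],5.5],[[0,0,0],[0,0,0],6.5],[[0,0,0],[0,0,0],6.5],[[0,0,0],[0,0,0],6.5],[[0,0,-3],[0,0,0],6.5],[[0,0,-4],[0,0,0],7],[[0,0,-4],[0,0,0],7],[[-2,-2,-4],[0,0,0],7],[[-2,-2,-4],[0,0,0],7],[[-2,-2,-3],[0,0,0],7],[[0,-3,0],[0,0,0],7],[[0,-3,0],[0,0,0],7],[[0,0,0],[0,0,0],7],[[0,0,0],[0,0,0],7],[[0,0,0],[0,0,0],7]])

```text
clock: 28.75
position: [0.4841, -0.1416, 0.433]
tool_rot: [3.141, 0.0, 1.384]
force: [0.7, -0.1, -0.2]
grip_width: 0.0702
finger_force: 0.0
```

```bash
sed -i "s/^Z=Z0.*/Z=Z0/" h.py; python3 look.py w17 socket_24_center socket_30_center socket_37_center socket_45_center light_center; python3 chk.py 3 socket_24_center,.026 socket_30_center,.031 socket_37_center,.036 socket_45_center,.041 light_center,.011
python3 - <<'E'
import cv2,numpy as np
a=cv2.imread('pics/w17.png');b=cv2.imread('pics/scene3.png')[150:350,150:350]
b=cv2.resize(b,(420,420)); a=cv2.resize(a,(380,285)); a=np.vstack([a,np.zeros((135,380,3),np.uint8)])
cv2.imwrite('pics/fin.png',np.hstack([a,b]))
E
```

```text
clock 28.75 pos [ 0.4841 -0.1416  0.433 ] rot [3.1411e+00 2.0000e-04 1.3840e+00] w 0.0702
socket_37_center 0.7 [393.8  60. ] [ 0.629  -0.0402]
socket_45_center 0.82 [388.9 131.8] [ 0.6155 -0.1114]
socket_45_center 0.57 [335.3 265.6] [ 0.5371 -0.2578]
light_center 0.83 [177.   61.8] [0.404  0.0024]
scene socket_24_center 0.52 [0.6582 0.0937]
scene socket_30_center 0.77 [0.6386 0.0212]
scene socket_37_center 0.76 [ 0.6274 -0.0488]
scene socket_37_center 0.25 [ 0.6297 -0.0197]
scene socket_45_center 0.98 [ 0.5421 -0.2455]
scene socket_45_center 0.68 [ 0.3374 -0.25  ]
scene socket_45_center 0.58 [ 0.6125 -0.1089]
scene light_center 0.71 [0.6512 0.09  ]
scene light_center 0.7 [0.3995 0.0019]
side socket_24_center 0.7 [0.6552 0.0895]
side socket_30_center 0.57 [0.6348 0.027 ]
side socket_37_center 0.74 [ 0.625  -0.0407]
side socket_45_center 0.91 [ 0.535  -0.2212]
side socket_45_center 0.77 [ 0.3297 -0.239 ]
side socket_45_center 0.7 [ 0.6115 -0.114 ]
[ 0.4834 -0.1416  0.4329] [3.1415 0.     1.3838] 29.65
```

View pics/fin.png

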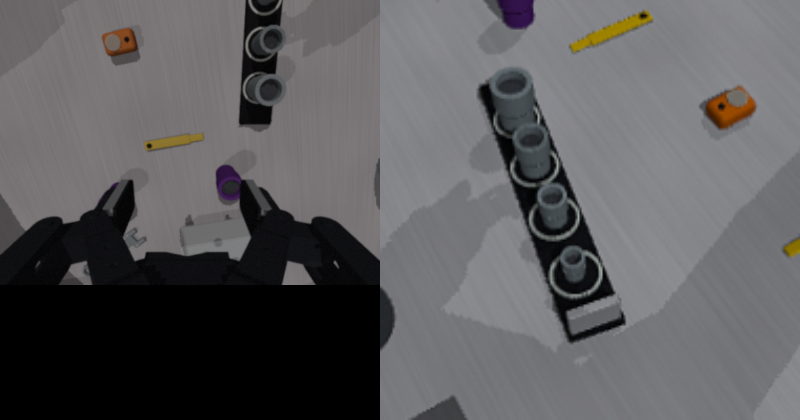

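All four sockets stand upright, centred on their rings in size order. The smallest is next to the stop at (595,315), the largest is at (512,95), and the light is unmoved.

```bash
python3 -c "
from workcell import bot
print(bot.job_done())"
```

```text
the job is handed in; nothing more can be done
None
```

The four chrome sockets stand upright on the rail in order of size, smallest next to the end stop and each within about 2 mm of its ring centre by the camera images; no socket was knocked over, the bike light was not touched, and the job was handed in at about 30 s.

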